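# Stir the chestnuts on the food co-op's packing table

## Robot

A 6-joint arm with a two-finger parallel gripper is mounted at the origin on the work surface. World frame = base frame: x ahead of the robot, y to its left, z up, the work surface at z = 0. Lengths are in m, angles in rad, forces in N, time in s.
With the tool pointing down it reaches from about 0.35 to 0.975 m from the base axis. Payload 4.9 kg.
Tool frame: the origin (TCP) lies midway between the tips of the shut fingers; the grasp point (between the pads) lies 19 mm behind it (manip.pinch_z is the distance from the TCP to the grasp point, in m); z points along the fingers, y is the direction in which the jaws open and shut (so a half turn about z gives the same grasp; the last joint's range is limited). The gripper opens to 85 mm and grips with 20 to 120 N. Pads are 22 mm wide; open, the fingers measure 114 mm over their backs; the gripper's body (76 mm by 85 mm) begins 54 mm behind the grasp point. The pads swing forward as they close: fully open they stand 13 mm farther back than shut.
Start: joints at [-1.327, 0.053, 1.613, -0, 1.476, -0.119], TCP at [0.222, -0.584, 0.196] pointing down, gripper open.
Joint ranges: [-3.01, 3.01], [-1.01, 2.22], [0.06, 2.58], [-1.02, 4.17], [0.09, 2.62], [-3.14, 3.14]. Speed limits (rad/s): [2.57, 2.57, 3.14, 3.14, 3.14, 3.14].

## Interface

Orientations are given as a unit quaternion [w, x, y, z].
In Python, from plant import manip gives the robot as it stands.
- The arm moves only by the tool drive_tool, never from a script. Its argument "commands" is text: rows parted by semicolons, each of 5 numbers parted by spaces: the finger opening in mm, from 0 to 85.4, then the shift along the tool's x, y, z in units of 30 mm (1.0 is 30 mm), then the turn about the tool's z in degrees. A call has exactly 8 rows; each row shifts and turns the commanded pose from where the row before left it, along the tool's axes as they then stand; what a row does not reach is not made up. A row lasts 1/8 s, in which the tool goes at most 62.5 mm and 10.7 degrees, less where a joint would pass 70% of its speed; a pose out of reach is approached as far as the arm can. A call is refused whole if a number of a shift passes 1 or a number of a turn 10.7, either way. A call with a gripper value outside its range is refused whole. The fingers move at their own pace and stop on an object; the grip force is fixed at half the most. Time passes only in rows, so rows that do not move let the fingers close, or fill a call up. It gives the time, the measured TCP pose, the force and the opening at its end, in the units of the state.
- manip.state(): the state, without advancing time (a new reading comes with each control period).
- manip.grab_frame(name): name is "scene" or "top" or "wrist"; returns the picture (400x640x3 uint8, red, green, blue); there is no depth.
- manip.camera_params(name): a dict with "fx", "fy", "cx", "cy" (pixels), "xyz" and "orientation" of the camera in the world. Camera axes: x right, y down, z forward; pixel columns grow to the right and rows downward; lengths in m; the calibration is good to about 2 mm. A picture is of the moment at which its call begins: read the wrist's pose just before it. camera_params takes no time and is no camera call; for the wrist camera it gives the pose at the moment of the call.
- manip.job_done(): hands the job in, once; it reports no verdict.
The state is a dict: "time": time; "joint_pos": joint angles; "joint_vel": joint speeds; "joint_efforts": joint torques, N m; "tool_pos": TCP position; "tool_rot": TCP orientation; "contact_force": force on the tool from outside, world axes, zero at the start; "ft_torque": the same for the moment, N m; "gripper_width": opening from 0.0 (shut) to 1.0 (fully open).
Only numpy, scipy, OpenCV 4.12 (cv2) and the standard library are available. Lean on these libraries where they do the work, as an engineer would, in place of code of your own. Each camera call takes 0.05 s, during which the arm holds its last target. There are 200 camera calls.

## Task

Take the wooden stirring stick out of its small blue crock and, holding it upright with its foot down close to the bottom of the bowl of chestnuts, stir round and round clockwise as seen from above (three full rounds will do), sweeping the nuts along the wall, so that the pale walnut among the chestnuts is carried away from where it lay. Then stand the stick back in its crock and let go, with the walnut still in the bowl and the bowl and crock upright.

Things in the scene. Friction and masses are not known exactly. Their poses are not given: they have to be found in the camera images.
- stick_mid (a point): Middle, half-way up, of the upright wooden stirring stick, 200 mm tall, 70 g, standing loose on its flat foot in the crock; z runs up the stick. This point is 100 mm above the foot. Foot 28 mm across (lowest 35 mm); from 55 mm above the foot to the top a round handle 18 mm across: grip it from above, 20 to 40 mm below its top (60 to 80 mm above this point).
- bowl: White round bowl, loose, 1.3 kg, with 6 dark chestnuts (30 mm balls) and the walnut in a ring along the wall, the middle free; they roll before the stick. Origin: centre of its underside; z up, x away from robot. 70 mm high, rim 184 mm across, flat inner floor 73 mm in radius, 6 mm above origin. Enter at the middle, widen out to stir at 40-48 mm radius, foot 10 mm above floor. The like bowl with brown eggs is a bystander.
- walnut: Pale tan walnut, a ball 34 mm across, 12 g, the only pale nut in the bowl. Origin: its centre; its axes turn as it rolls.
- crock: Small blue ceramic crock in which the stick stands, loose on the table, 0.6 kg. Origin: centre of its underside on the table; z up. 60 mm high, 70 mm across outside, 62 mm inside; its inner floor is 6 mm above the origin.
There are look-alikes about, which are no part of the job. Of the things that look like the part that bears stick_mid, the largest one is meant.

How it is judged:
On the way, in this order (a step that is already met when the one before it is completed fails the run):
1. the upright stick, foot within 24 mm of the bowl's floor, passes on the far (+x) side of the bowl's middle (15 mm or more out) (z of stick_mid in the frame of bowl between 0.085 and 0.13 m and horizontal distance between stick_mid and bowl below 0.07 m and angle between stick_mid's own z axis and vertical below 0.35 rad and x of stick_mid in the frame of bowl above 0.015 m and y of stick_mid in the frame of bowl between -0.015 and 0.015 m).
2. the upright stick, foot within 24 mm of the bowl's floor, passes on the right (-y) side of the bowl's middle (15 mm or more out) (z of stick_mid in the frame of bowl between 0.085 and 0.13 m and horizontal distance between stick_mid and bowl below 0.07 m and angle between stick_mid's own z axis and vertical below 0.35 rad and y of stick_mid in the frame of bowl below -0.015 m and x of stick_mid in the frame of bowl between -0.015 and 0.015 m).
3. the upright stick, foot within 24 mm of the bowl's floor, passes on the near (-x) side of the bowl's middle (15 mm or more out) (z of stick_mid in the frame of bowl between 0.085 and 0.13 m and horizontal distance between stick_mid and bowl below 0.07 m and angle between stick_mid's own z axis and vertical below 0.35 rad and x of stick_mid in the frame of bowl below -0.015 m and y of stick_mid in the frame of bowl between -0.015 and 0.015 m).
4. the upright stick, foot within 24 mm of the bowl's floor, passes on the left (+y) side of the bowl's middle (15 mm or more out) (z of stick_mid in the frame of bowl between 0.085 and 0.13 m and horizontal distance between stick_mid and bowl below 0.07 m and angle between stick_mid's own z axis and vertical below 0.35 rad and y of stick_mid in the frame of bowl above 0.015 m and x of stick_mid in the frame of bowl between -0.015 and 0.015 m).
5. the upright stick, foot within 24 mm of the bowl's floor, passes again on the far (+x) side of the bowl's middle (15 mm or more out) (all of step 1).
6. stirring on with the stick in the near half of the bowl, the walnut is more than 20 mm from where it first lay (z of stick_mid in the frame of bowl between 0.085 and 0.13 m and horizontal distance between stick_mid and bowl below 0.07 m and angle between stick_mid's own z axis and vertical below 0.35 rad and x of stick_mid in the frame of bowl below 0 m and distance of walnut from where it was at the start of the episode above 0.02 m).
At the end, for the whole second after the job is handed in: Stick let go in the crock: its middle within 40 mm of the crock's axis, 85 to 125 mm above its underside, tilt below 0.4 rad; crock at rest; crock and bowl tilted less than 0.15 rad; walnut within 85 mm of the bowl's axis and less than 70 mm above its underside (horizontal distance between stick_mid and crock below 0.04 m and z of stick_mid in the frame of crock between 0.085 and 0.125 m and angle between stick_mid's own z axis and vertical below 0.4 rad and linear speed of crock below 0.02 m/s and angle between each of crock, bowl's own z axis and vertical below 0.15 rad and horizontal distance between walnut and bowl below 0.085 m and z of walnut in the frame of bowl below 0.07 m); the robot touches nothing.
It also fails if it takes over 70 s, if anything falls off the work surface, if the arm or the gripper's body presses on something with over 40 N, if the wrist force passes 120 N, or if a joint passes its speed limit or range.

## Working session

There is one attempt and no reset: what is moved stays moved. The work goes in short steps, Python scripts to look and compute and a tool call to move; the robot and the scene stay as the last step left them, time stands still between calls to the robot, and variables do not carry over. Pictures are saved under pics/ and viewed, about 8 in all and at most 12, crops included, and the job is handed in when it is done.

Besides the shell and the picture viewer there is one more tool, called after "Call:" by a JSON object that holds its "op" and its "data". drive_tool: Moves the arm, as the interface text tells. Its arguments: {"type":"object","properties":{"commands":{"type":"string"}},"required":["commands"]}

```bash
mkdir -p pics; cat > h.py <<'E'
import numpy as np, cv2
from plant import manip
from scipy.spatial.transform import Rotation as R
def rot(q): return R.from_quat([q[1],q[2],q[3],q[0]]).as_matrix()
def grab(n,f=None):
    im=manip.grab_frame(n)[:,:,::-1].copy()
    if f: cv2.imwrite('pics/'+f,im)
    return im
def ray(c,u,v,z):
    d=rot(c['orientation'])@np.array([(u-c['cx'])/c['fx'],(v-c['cy'])/c['fy'],1]); o=np.array(c['xyz'])
    return o+d*(z-o[2])/d[2]
def proj(c,p):
    q=rot(c['orientation']).T@(np.array(p)-c['xyz']); return [c['fx']*q[0]/q[2]+c['cx'],c['fy']*q[1]/q[2]+c['cy']]
E
python3 - <<'E'
from h import *
for n in('top','scene'):
    grab(n,n+'0.png'); print(n,manip.camera_params(n))
s=manip.state(); print(s, manip.pinch_z)
print(rot(s['tool_rot']).round(3))
E
```

```text
top {'fx': 373.7251507929947, 'fy': 373.7251507929947, 'cx': 315.84951572802856, 'cy': 201.005240180852, 'xyz': array([ 0.39624324, -0.058227  ,  0.80512545]), 'orientation': array([ 0.07340417, -0.69059432,  0.71559248, -0.07495804])}
scene {'fx': 450.2252129216126, 'fy': 450.2252129216126, 'cx': 329.95058977146, 'cy': 198.59465874427218, 'xyz': array([1.08794201, 0.47677429, 0.65648276]), 'orientation': array([-0.18033987,  0.34910776,  0.82733128, -0.40140287])}
{'time': 0.1, 'joint_pos': array([-1.32699931e+00,  5.32779059e-02,  1.61414921e+00,  5.91802778e-06,
        1.47599090e+00, -1.19009330e-01]), 'joint_vel': array([-0.00030346, -0.0016651 , -0.00241336, -0.00110411, -0.0008609 ,
       -0.00175273]), 'joint_efforts': array([-5.05917924e-04, -3.94908714e+01, -3.71360779e+01, -1.72442378e-04,
        3.94756251e-03,  2.70200212e-05]), 'tool_pos': array([ 0.22165774, -0.58370953,  0.1949985 ]), 'tool_rot': array([-9.11090980e-04,  9.83591156e-01,  1.80409546e-01, -5.39691377e-05]), 'contact_force': array([0.08007822, 0.06064325, 0.20441817]), 'ft_torque': array([-0.05215961,  0.01746962, -0.05417917]), 'gripper_width': 1.0014449488286787} 0.0187
[[ 0.935  0.355 -0.   ]
 [ 0.355 -0.935  0.002]
 [ 0.    -0.002 -1.   ]]
```

View pics/top0.png

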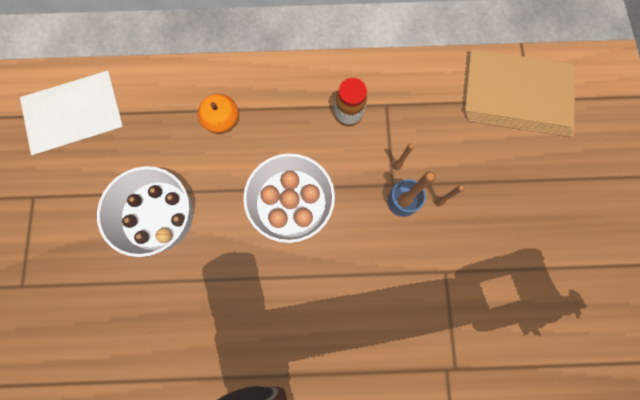

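View pics/scene0.png

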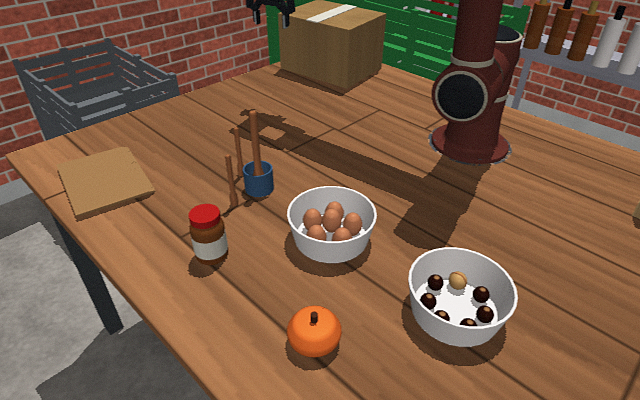

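The look-alike candidates in the top view are the thin sticks at (403,157) and (448,195), both standing on the table, and the thick one in the blue crock at (415,190). The thick one is the largest and stands in the crock, so I choose it. The target bowl is at (144,211) with the walnut at (163,235). The egg bowl at (289,198) is a bystander.

```bash
cat > m.py <<'E'
from h import *
def blob(m,win):
    k=np.zeros_like(m);x0,y0,x1,y1=win;k[y0:y1,x0:x1]=m[y0:y1,x0:x1]
    cs,_=cv2.findContours(k,cv2.RETR_EXTERNAL,cv2.CHAIN_APPROX_NONE); return max(cs,key=cv2.contourArea)
def bowl(im,c,win,z=.07):
    hsv=cv2.cvtColor(im,cv2.COLOR_BGR2HSV); m=cv2.inRange(hsv,(0,0,60),(179,70,255))
    k=cv2.convexHull(blob(m,win)); p=np.array([ray(c,u,v,z)[:2] for u,v in k[:,0]],np.float32)
    (x,y),r=cv2.minEnclosingCircle(p); A=np.c_[2*p,np.ones(len(p))]; s=np.linalg.lstsq(A,(p**2).sum(1),rcond=None)[0]
    return s[:2],np.sqrt(s[2]+s[:2]@s[:2]),(x,y),r
E
python3 - <<'E'
from m import *
c=manip.camera_params('top'); im=cv2.imread('pics/top0.png'); sc=manip.camera_params('scene'); si=cv2.imread('pics/scene0.png')
print('bowl',bowl(im,c,(80,150,205,270)),'\negg',bowl(im,c,(235,145,345,250)))
print('bowl scene',bowl(si,sc,(400,240,525,350)))
hs=cv2.cvtColor(im,cv2.COLOR_BGR2HSV); b=blob(cv2.inRange(hs,(100,80,30),(125,255,255)),(370,160,450,240))
p=np.array([ray(c,u,v,.06)[:2] for u,v in cv2.convexHull(b)[:,0]],np.float32); print('crock',cv2.minEnclosingCircle(p))
A=np.c_[2*p,np.ones(len(p))];print(np.linalg.lstsq(A,(p**2).sum(1),rcond=None)[0])
print('sticktop',ray(c,430,176,.206),'scene',ray(sc,253.5,113,.206))
for n,q in(('a',(409,147)),('b',(460,188))): print(n,'foot',ray(c,*{'a':(398,166),'b':(437,203)}[n],0),'top',[ray(c,*q,z) for z in(.12,.16)])
w=ray(c,163,235,.023);print('walnut',w)
cv2.imwrite('pics/c0.png',np.hstack([cv2.resize(im[130:230,360:480],None,fx=3.3,fy=4,interpolation=2),cv2.resize(si[95:215,200:300],(400,400),interpolation=2)]))
E
```

```text
bowl (array([0.5455201 , 0.28154681]), np.float64(0.09405980857079044), (0.5460988879203796, 0.2796488106250763), 0.09751953184604645) 
egg (array([ 0.56410076, -0.0082632 ]), np.float64(0.0922127740976902), (0.5641780495643616, -0.00832294300198555), 0.09276396036148071)
bowl scene (array([0.5632401 , 0.29415528]), np.float64(0.10260020806438865), (0.5633556842803955, 0.29575586318969727), 0.11084092408418655)
crock ((0.5594658255577087, -0.2513369619846344), 0.03418024629354477)
[ 0.55956826 -0.25114287 -0.37507381]
sticktop [ 0.55972161 -0.2529546   0.206     ] scene [ 0.56196992 -0.24257768  0.206     ]
a foot [ 0.64174534 -0.25039546  0.        ] top [array([ 0.64263159, -0.24611183,  0.12      ]), array([ 0.62824658, -0.23514246,  0.16      ])]
b foot [ 0.55396488 -0.32918517  0.        ] top [array([ 0.55773539, -0.33513711,  0.12      ]), array([ 0.54830692, -0.31897014,  0.16      ])]
walnut [0.50155385 0.26049326 0.023     ]
```

View pics/c0.png

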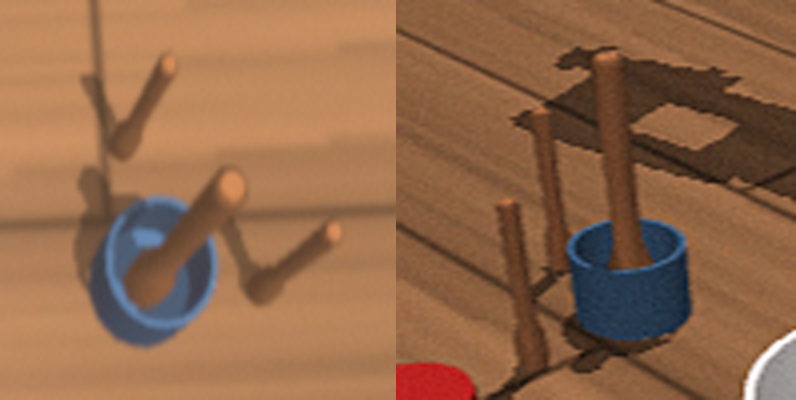

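The crop shows that the stick in the crock is clearly thicker and taller than the two thin ones, so the choice stands. Its top is at about (430.3,176.5) in the top view and (252.8,112.4) in the scene view.

```bash
python3 - <<'E'
from m import *
from scipy.optimize import least_squares
c=manip.camera_params('top'); im=cv2.imread('pics/top0.png'); sc=manip.camera_params('scene')
f=lambda p: np.r_[np.subtract(proj(c,p),(430.3,176.5)),np.subtract(proj(sc,p),(252.8,112.4))]
r=least_squares(f,[.56,-.25,.2]); print('stick top tri',r.x,r.fun)
hsv=cv2.cvtColor(im,cv2.COLOR_BGR2HSV); m=cv2.inRange(hsv,(0,0,60),(179,70,255))
for win,g in(((80,150,205,270),(.55,.28)),((235,145,345,250),(.564,-.008))):
    k=blob(m,win)[:,0]; p=np.array([ray(c,u,v,.07)[:2] for u,v in k])
    s=least_squares(lambda q:np.hypot(*(p-q).T)-.092,g,loss='soft_l1',f_scale=.001); print(s.x, np.percentile(s.fun,[5,25,50,75,95]).round(4))
    q=p[p[:,1]>g[1]]; s=least_squares(lambda a:np.hypot(*(q-a).T)-.092,g,loss='soft_l1',f_scale=.001); print(s.x,np.percentile(s.fun,[5,25,50,75,95]).round(4))
E
```

```text
stick top tri [ 0.55856048 -0.25318845  0.20325982] [-0.5792767   0.61564964 -1.03681417 -0.38428392]
[0.54642944 0.28297127] [-0.0013 -0.0005  0.0005  0.0015  0.0074]
[0.5468773  0.28384867] [-0.0012 -0.0005 -0.0001  0.0003  0.0008]
[ 0.564068   -0.00828479] [-0.0015 -0.001  -0.0006 -0.0001  0.0003]
[ 0.56399916 -0.00902492] [-0.0011 -0.0006 -0.0001  0.0003  0.0009]
```

Call:
{"op": "drive_tool", "data": {"commands": "85 0 0 -0.8 10.4;85 0 0 -0.8 10.4;85 1 -1 0 0;85 1 -1 0 0;85 1 -1 0 0;85 1 -1 0 0;85 1 -1 0 0;85 1 -1 0 0"}}

```text
time: 1.1
tool_pos: [0.4025, -0.403, 0.2435]
tool_rot: [-0.0, 1.0, -0.0, -0.0]
contact_force: [0.2, 0.1, 0.3]
gripper_width: 0.993
```

Call:
{"op": "drive_tool", "data": {"commands": "85 0.87 -0.83 0 0;85 0.87 -0.83 0 0;85 0.87 -0.83 0 0;85 0.87 -0.84 0 0;85 0.87 -0.84 0 0;85 0.87 -0.84 0 0;85 0 0 0 0;85 0 0 0 0"}}

```text
time: 2.1
tool_pos: [0.558, -0.2542, 0.2436]
tool_rot: [-0.0, 1.0, -0.0, -0.001]
contact_force: [0.5, -0.3, -1.3]
gripper_width: 0.99
```

```bash
python3 - <<'E'
from m import *
c=manip.camera_params('wrist'); w=grab('wrist','w1.png'); s=grab('scene'); t=grab('top'); print(manip.state()['tool_pos'],c)
cv2.imwrite('pics/v1.png',np.hstack([cv2.resize(w,(480,300)),cv2.resize(s[60:215,180:345],(320,300))]))
print('predicted stick top px',proj(c,[.5595,-.253,.206]))
E
```

```text
[ 0.55782307 -0.2548117   0.24399999] {'fx': 337.84517898758304, 'fy': 337.84517898758304, 'cx': 322.35412418188105, 'cy': 194.62135063639766, 'xyz': array([ 0.6272336 , -0.2549706 ,  0.42151477]), 'orientation': array([-0.09806151, -0.70030058,  0.70030282,  0.09766779])}
predicted stick top px [np.float64(319.22059523002946), np.float64(203.68417281999615)]
```

View pics/v1.png

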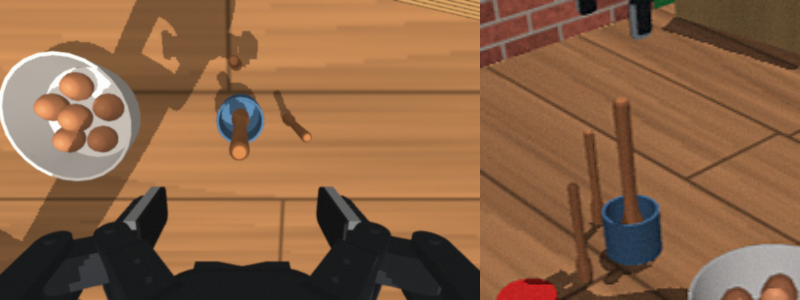

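```bash
python3 - <<'E'
from m import *
sc=manip.camera_params('scene');c=manip.camera_params('wrist')
for p in([.558,-.2545,.244],[.558,-.212,.257],[.558,-.297,.257],[.5595,-.253,.206]): print(p,proj(sc,p),proj(c,p))
E
```

```text
[0.558, -0.2545, 0.244] [np.float64(249.88424327626402), np.float64(94.25131216437488)] [np.float64(320.2220489051633), np.float64(225.91963832008688)]
[0.558, -0.212, 0.257] [np.float64(262.3116602679528), np.float64(94.75214044812313)] [np.float64(239.2116903227291), np.float64(235.00809236160754)]
[0.558, -0.297, 0.257] [np.float64(236.94583757113577), np.float64(82.50154122114337)] [np.float64(400.9548343504922), np.float64(234.76538420524236)]
[0.5595, -0.253, 0.206] [np.float64(251.3626026935878), np.float64(111.03478971707015)] [np.float64(318.27820554642994), np.float64(203.2503793326749)]
```

Call:
{"op": "drive_tool", "data": {"commands": "85 0.05 -0.04 0.5 0;85 0 0 0.5 0;85 0 0 0.5 0;85 0 0 0.5 0;85 0 0 0.5 0;85 0 0 0.4 0;85 0 0 0 0;85 0 0 0 0"}}

```text
time: 3.25
tool_pos: [0.5603, -0.2531, 0.1577]
tool_rot: [0.0, 1.0, -0.0, 0.0]
contact_force: [-0.3, -0.1, -0.6]
gripper_width: 0.999
```

```bash
python3 - <<'E'
from m import *
s=grab('scene','s2.png'); w=grab('wrist','w2.png'); print(manip.state()['tool_pos'])
cv2.imwrite('pics/v2.png',np.hstack([cv2.resize(w,(480,300)),cv2.resize(s[65:215,180:340],(320,300),interpolation=2)]))
E
```

```text
[ 0.56050528 -0.25318898  0.15812599]
```

View pics/v2.png

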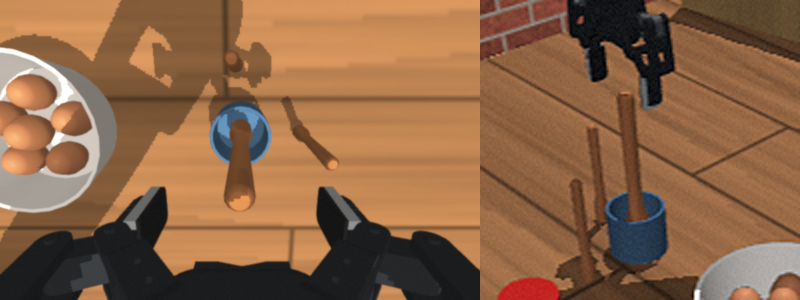

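```bash
python3 - <<'E'
from m import *
from scipy.optimize import least_squares
sc=manip.camera_params('scene');c=manip.camera_params('wrist')
print(c['xyz'],manip.state()['tool_pos'],'pred sticktop',proj(c,[.5595,-.253,.206]),'obs 320,270')
for a,b in(((320,249.5),(251.8,111.3)),((217,249),(265,117.5)),((422,250),(238.5,105)),((320,268),(252.5,112.5))):
    r=least_squares(lambda p:np.r_[np.subtract(proj(c,p),a),np.subtract(proj(sc,p),b)],[.56,-.25,.2]); print(r.x,r.fun)
w=cv2.imread('pics/w2.png');s=cv2.imread('pics/s2.png')
cv2.imwrite('pics/v3.png',np.hstack([cv2.resize(w[220:330,180:460],(560,440)),cv2.resize(s[65:175,225:285],(240,440),interpolation=2)]))
E
```

```text
[ 0.62926133 -0.25378833  0.33627097] [ 0.56050528 -0.25318898  0.15812599] pred sticktop [np.float64(320.0292774385057), np.float64(268.9342492735193)] obs 320,270
[ 0.5670873  -0.25287945  0.20354587] [-0.25639171  0.66494223 -3.08639003  1.91330602]
[ 0.56742545 -0.20892078  0.2038292 ] [-0.25921865  0.79219056 -3.3671418   2.57533756]
[ 0.56783754 -0.29596773  0.2054924 ] [-0.21003625  0.44795852 -2.35176632  1.04061296]
[ 0.5575033  -0.25295288  0.20146159] [-0.01705258  0.04811432 -0.21052567  0.14629865]
```

View pics/v3.png

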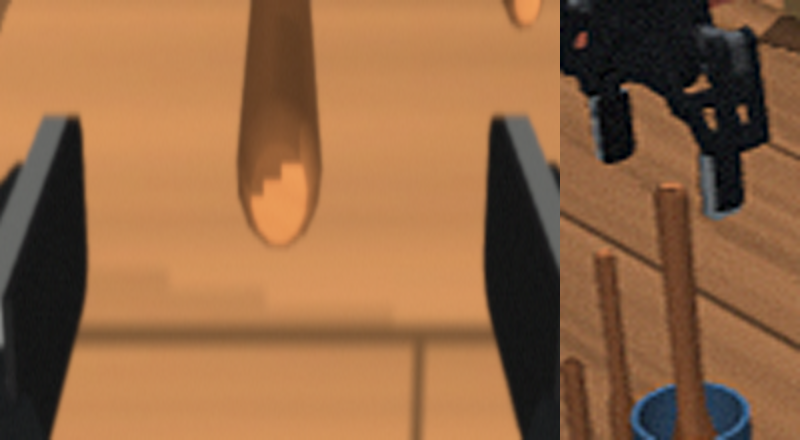

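The wrist and scene views agree that the stick top is at (320,269) in the wrist picture. They also agree that the open fingertips are only level with the stick top, about 33 mm higher than the nominal geometry says. I'll go down about 23 mm more, which is safe under both readings, then close and look.

Call:
{"op": "drive_tool", "data": {"commands": "85 0 0 0.3 0;85 0 0 0.25 0;85 0 0 0.2 0;85 0 0 0 0;0 0 0 0 0;0 0 0 0 0;0 0 0 0 0;0 0 0 0 0"}}

```text
time: 4.35
tool_pos: [0.5602, -0.2529, 0.135]
tool_rot: [0.0, 1.0, -0.0, 0.0]
contact_force: [0.1, 0.4, 0.1]
gripper_width: 0.191
```

```bash
python3 - <<'E'
from m import *
s=grab('scene','s4.png'); w=grab('wrist','w4.png'); st=manip.state();print(st['tool_pos'],st['gripper_width'],st['contact_force'])
cv2.imwrite('pics/v4.png',np.hstack([cv2.resize(w,(480,300)),cv2.resize(s[85:205,200:300],(320,300),interpolation=2)]))
E
```

```text
[ 0.56019902 -0.25290801  0.1349843 ] 0.19295100953996647 [0.37465178 0.32091504 1.09706527]
```

View pics/v4.png

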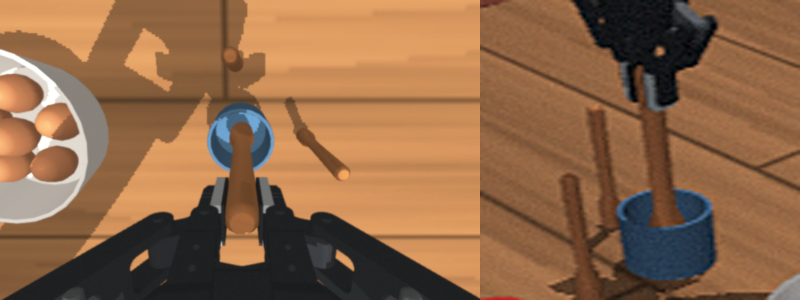

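The handle is between the pads, with the opening at 16–17 mm. The pad tips are at about z = 0.167 and the stick is upright. Lifting and carrying now.

Call:
{"op": "drive_tool", "data": {"commands": "0 0 0 -0.3 0;0 0 0 -0.7 0;0 0 0 -1 0;0 0 0 -1 0;0 0 0 -0.9 0;0 0 -0.4 0 0;0 0 -0.8 0 0;0 0 -1 0 0"}}

```text
time: 5.45
tool_pos: [0.559, -0.1846, 0.2495]
tool_rot: [-0.001, 1.0, -0.0, -0.001]
contact_force: [0.0, 0.4, -1.1]
gripper_width: 0.189
```

Call:
{"op": "drive_tool", "data": {"commands": "0 0 -1 0 0;0 0 -1 0 0;0 0 -1 0 0;0 0 -1 0 0;0 0 -1 0 0;0 0 -1 0 0;0 0 -1 0 0;0 0 -1 0 0"}}

```text
time: 6.45
tool_pos: [0.5583, 0.0557, 0.2495]
tool_rot: [-0.0, 1.0, 0.0, -0.002]
contact_force: [0.0, -0.9, -1.0]
gripper_width: 0.194
```

```bash
python3 - <<'E'
from m import *
st=manip.state();print(st['tool_pos'],st['gripper_width'],st['contact_force'])
th=np.radians(np.arange(0,24*3+1)*15); r=np.minimum(18+26*np.arange(len(th))/18,44)
p=np.c_[r*np.cos(th),r*np.sin(th)]; p=np.vstack([[0,0],[9,0],p])/30
q=p.round(2); d=np.diff(q,axis=0)
for i in range(0,len(d),8): print(';'.join(f'0 {a:.2f} {b:.2f} 0 0' for a,b in d[i:i+8]), ' end mm',(q[min(i+8,len(d))]*30).round(1))
E
```

```text
[0.55825791 0.05568224 0.2494797 ] 0.19432697755831693 [ 0.02819803 -0.90304192 -1.0325177 ]
0 0.30 0.00 0 0;0 0.30 0.00 0 0;0 0.03 0.17 0 0;0 -0.03 0.18 0 0;0 -0.07 0.18 0 0;0 -0.13 0.16 0 0;0 -0.18 0.12 0 0;0 -0.22 0.08 0 0  end mm [ 0.  26.7]
0 -0.24 0.02 0 0;0 -0.25 -0.06 0 0;0 -0.24 -0.12 0 0;0 -0.21 -0.19 0 0;0 -0.15 -0.25 0 0;0 -0.09 -0.29 0 0;0 0.00 -0.32 0 0;0 0.08 -0.32 0 0  end mm [-33.  -19.2]
0 0.17 -0.29 0 0;0 0.24 -0.26 0 0;0 0.32 -0.18 0 0;0 0.37 -0.10 0 0;0 0.38 0.05 0 0;0 0.35 0.15 0 0;0 0.31 0.23 0 0;0 0.23 0.31 0 0  end mm [ 38.1 -21.9]
0 0.15 0.35 0 0;0 0.05 0.38 0 0;0 -0.05 0.38 0 0;0 -0.15 0.35 0 0;0 -0.23 0.31 0 0;0 -0.31 0.23 0 0;0 -0.35 0.15 0 0;0 -0.38 0.05 0 0  end mm [ 0.  44.1]
0 -0.38 -0.05 0 0;0 -0.35 -0.15 0 0;0 -0.31 -0.23 0 0;0 -0.23 -0.31 0 0;0 -0.15 -0.35 0 0;0 -0.05 -0.38 0 0;0 0.05 -0.38 0 0;0 0.15 -0.35 0 0  end mm [-38.1 -21.9]
0 0.23 -0.31 0 0;0 0.31 -0.23 0 0;0 0.35 -0.15 0 0;0 0.38 -0.05 0 0;0 0.38 0.05 0 0;0 0.35 0.15 0 0;0 0.31 0.23 0 0;0 0.23 0.31 0 0  end mm [ 38.1 -21.9]
0 0.15 0.35 0 0;0 0.05 0.38 0 0;0 -0.05 0.38 0 0;0 -0.15 0.35 0 0;0 -0.23 0.31 0 0;0 -0.31 0.23 0 0;0 -0.35 0.15 0 0;0 -0.38 0.05 0 0  end mm [ 0.  44.1]
0 -0.38 -0.05 0 0;0 -0.35 -0.15 0 0;0 -0.31 -0.23 0 0;0 -0.23 -0.31 0 0;0 -0.15 -0.35 0 0;0 -0.05 -0.38 0 0;0 0.05 -0.38 0 0;0 0.15 -0.35 0 0  end mm [-38.1 -21.9]
0 0.23 -0.31 0 0;0 0.31 -0.23 0 0;0 0.35 -0.15 0 0;0 0.38 -0.05 0 0;0 0.38 0.05 0 0;0 0.35 0.15 0 0;0 0.31 0.23 0 0;0 0.23 0.31 0 0  end mm [ 38.1 -21.9]
0 0.15 0.35 0 0;0 0.05 0.38 0 0  end mm [44.1 -0. ]
```

Call:
{"op": "drive_tool", "data": {"commands": "0 -0.1 -1 0 0;0 -0.1 -1 0 0;0 -0.1 -1 0 0;0 -0.09 -1 0 0;0 0 -1 0 0;0 0 -1 0 0;0 0 -0.9 0 0;0 0 -0.6 0 0"}}

```text
time: 7.45
tool_pos: [0.5464, 0.28, 0.2497]
tool_rot: [0.0, 1.0, 0.001, -0.002]
contact_force: [0.8, 0.4, -1.3]
gripper_width: 0.194
```

```bash
python3 - <<'E'
from m import *
st=manip.state();print(st['tool_pos'],st['gripper_width'])
c=manip.camera_params('top');s=grab('scene','s5.png'); t=grab('top','t5.png')
print(manip.state()['tool_pos'])
cv2.imwrite('pics/v5.png',np.hstack([cv2.resize(t[110:290,60:240],(400,400)),cv2.resize(s[90:370,345:545],(290,400))]))
E
```

```text
[0.54636053 0.28000192 0.24965879] 0.19387877384958083
[0.54693649 0.27989427 0.25021587]
```

View pics/v5.png

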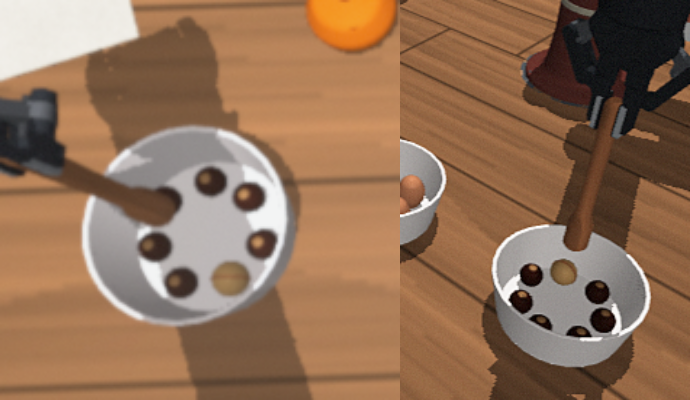

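```bash
python3 - <<'E'
from m import *
from scipy.optimize import least_squares
sc=manip.camera_params('scene'); c=manip.camera_params('top')
for z in(.121,.17,.22,.28,.32): print(z,np.round(proj(sc,[.546,.28,z])),np.round(proj(c,[.546,.28,z])))
# foot triangulation: top crop (163,208)/2.222 ; scene foot
a=(60+163/2.222,110+208/2.222);b=(467,259)
print(a,b); r=least_squares(lambda p:np.r_[np.subtract(proj(c,p),a),np.subtract(proj(sc,p),b)],[.55,.28,.12]);print(r.x,r.fun)
E
```

```text
0.121 [464. 261.] [133. 205.]
0.17 [470. 239.] [119. 200.]
0.22 [477. 215.] [103. 193.]
0.28 [486. 183.] [ 80. 184.]
0.32 [493. 160.] [ 62. 176.]
(133.35733573357336, 203.6093609360936) (467, 259)
[0.54613322 0.28056812 0.1248441 ] [-1.98274883  1.31531525 -2.19414249  0.25436238]
```

The stick hangs upright. Its foot triangulates to (0.546, 0.281, 0.12), over the bowl's middle. The walnut is at the near right, and the picture shows no nut under the foot. Next I lower it and stir.

Call:
{"op": "drive_tool", "data": {"commands": "0 0 -0.12 0 0;0 0 0 0.6 0;0 0 0 0.8 0;0 0 0 0.8 0;0 0 0 0.7 0;0 0 0 0.4 0;0 0 0 0.2 0;0 0 0 0 0"}}

```text
time: 8.55
tool_pos: [0.5485, 0.2817, 0.1467]
tool_rot: [-0.0, 1.0, -0.0, 0.0]
contact_force: [-0.6, -0.8, -1.5]
gripper_width: 0.195
```

Call:
{"op": "drive_tool", "data": {"commands": "0 0.30 0.00 0 0;0 0.30 0.00 0 0;0 0.03 0.17 0 0;0 -0.03 0.18 0 0;0 -0.07 0.18 0 0;0 -0.13 0.16 0 0;0 -0.18 0.12 0 0;0 -0.22 0.08 0 0"}}

```text
time: 9.55
tool_pos: [0.5479, 0.2548, 0.1466]
tool_rot: [-0.0, 1.0, -0.0, -0.0]
contact_force: [0.1, 0.7, -0.3]
gripper_width: 0.197
```

Call:
{"op": "drive_tool", "data": {"commands": "0 -0.24 0.02 0 0;0 -0.25 -0.06 0 0;0 -0.24 -0.12 0 0;0 -0.21 -0.19 0 0;0 -0.15 -0.25 0 0;0 -0.09 -0.29 0 0;0 0.00 -0.32 0 0;0 0.08 -0.32 0 0"}}

```text
time: 10.55
tool_pos: [0.5153, 0.301, 0.1464]
tool_rot: [0.001, 1.0, 0.0, -0.0]
contact_force: [2.6, -1.0, -1.2]
gripper_width: 0.194
```

Call:
{"op": "drive_tool", "data": {"commands": "0 0.17 -0.29 0 0;0 0.24 -0.26 0 0;0 0.32 -0.18 0 0;0 0.37 -0.10 0 0;0 0.38 0.05 0 0;0 0.35 0.15 0 0;0 0.31 0.23 0 0;0 0.23 0.31 0 0"}}

```text
time: 11.55
tool_pos: [0.5864, 0.3032, 0.1459]
tool_rot: [0.0, 1.0, -0.0, -0.001]
contact_force: [-2.6, -1.6, -1.3]
gripper_width: 0.195
```

```bash
cat > chk.py <<'E'
from m import *
import sys
from scipy.optimize import least_squares
c=manip.camera_params('top'); t=grab('top',sys.argv[1])
hsv=cv2.cvtColor(t,cv2.COLOR_BGR2HSV); k=blob(cv2.inRange(hsv,(0,0,60),(179,70,255)),(80,150,205,270))[:,0]
p=np.array([ray(c,u,v,.07)[:2] for u,v in k]); q=p[p[:,1]>.283]
s=least_squares(lambda a:np.hypot(*(q-a).T)-.092,(.547,.283),loss='soft_l1',f_scale=.001)
print('bowl',s.x,np.percentile(s.fun,[5,25,50,75,95]).round(4))
m=cv2.inRange(hsv,(14,90,110),(24,200,255)); b=blob(m,(115,180,190,250)); (u,v),rr=cv2.minEnclosingCircle(b); print('pale blob',u,v,rr,cv2.contourArea(b),ray(c,u,v,.023)); print(manip.state()['tool_pos'])
E
python3 chk.py t6.png; python3 - <<'E'
from m import *
t=cv2.imread('pics/t6.png');s=grab('scene','s6.png')
cv2.imwrite('pics/v6.png',np.hstack([cv2.resize(t[110:290,60:240],(400,400)),cv2.resize(s[90:370,345:545],(290,400))]))
E
```

```text
bowl [0.54508372 0.2825564 ] [-0.0612 -0.0209 -0.0003  0.0012  0.0023]
pale blob 153.29611206054688 241.5291290283203 7.722137451171875 153.0 [0.48853727 0.28011755 0.023     ]
[0.58729957 0.30180324 0.14602306]
```

View pics/v6.png

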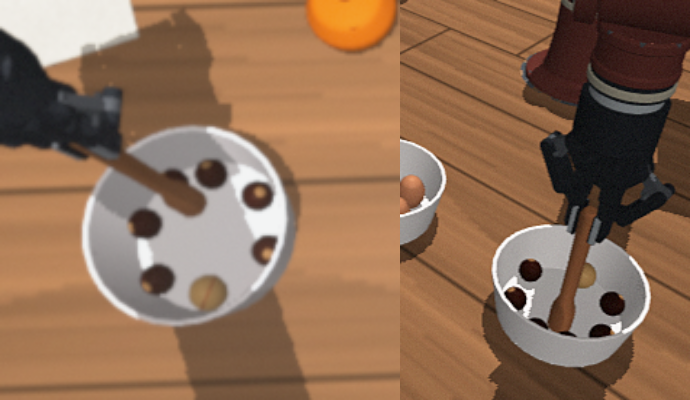

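After the first round the bowl has stayed in place (it moved 2 mm or less), the stick is upright, and the walnut has moved clockwise to (208,292) in the crop. I'll go on stirring.

Call:
{"op": "drive_tool", "data": {"commands": "0 0.15 0.35 0 0;0 0.05 0.38 0 0;0 -0.05 0.38 0 0;0 -0.15 0.35 0 0;0 -0.23 0.31 0 0;0 -0.31 0.23 0 0;0 -0.35 0.15 0 0;0 -0.38 0.05 0 0"}}

```text
time: 12.65
tool_pos: [0.551, 0.2401, 0.1491]
tool_rot: [-0.004, 1.0, -0.0, 0.005]
contact_force: [0.1, 6.0, 1.8]
gripper_width: 0.196
```

Call:
{"op": "drive_tool", "data": {"commands": "0 -0.38 -0.05 0 0;0 -0.35 -0.15 0 0;0 -0.31 -0.23 0 0;0 -0.23 -0.31 0 0;0 -0.15 -0.35 0 0;0 -0.05 -0.38 0 0;0 0.05 -0.38 0 0;0 0.15 -0.35 0 0"}}

```text
time: 13.65
tool_pos: [0.5099, 0.3044, 0.1463]
tool_rot: [0.0, 1.0, -0.0, -0.001]
contact_force: [-0.1, -0.0, -0.7]
gripper_width: 0.195
```

Call:
{"op": "drive_tool", "data": {"commands": "0 0.23 -0.31 0 0;0 0.31 -0.23 0 0;0 0.35 -0.15 0 0;0 0.38 -0.05 0 0;0 0.38 0.05 0 0;0 0.35 0.15 0 0;0 0.31 0.23 0 0;0 0.23 0.31 0 0"}}

```text
time: 14.65
tool_pos: [0.5863, 0.3036, 0.146]
tool_rot: [-0.0, 1.0, -0.0, -0.001]
contact_force: [-2.9, -1.6, -0.5]
gripper_width: 0.193
```

```bash
python3 chk.py t7.png
```

```text
bowl [0.54305433 0.27977157] [-0.0663 -0.0317 -0.0013  0.0039  0.0055]
pale blob 142.5 242.0 8.077847480773926 164.0 [0.4883534  0.30265385 0.023     ]
[0.58715665 0.30211925 0.14618113]
```

Call:
{"op": "drive_tool", "data": {"commands": "0 0.15 0.35 0 0;0 0.05 0.38 0 0;0 -0.05 0.38 0 0;0 -0.15 0.35 0 0;0 -0.23 0.31 0 0;0 -0.31 0.23 0 0;0 -0.35 0.15 0 0;0 -0.38 0.05 0 0"}}

```text
time: 15.7
tool_pos: [0.5491, 0.2406, 0.1485]
tool_rot: [-0.004, 1.0, -0.0, 0.002]
contact_force: [-0.4, 8.1, 0.5]
gripper_width: 0.193
```

Call:
{"op": "drive_tool", "data": {"commands": "0 -0.38 -0.05 0 0;0 -0.35 -0.15 0 0;0 -0.31 -0.23 0 0;0 -0.23 -0.31 0 0;0 -0.15 -0.35 0 0;0 -0.05 -0.38 0 0;0 0.05 -0.38 0 0;0 0.15 -0.35 0 0"}}

```text
time: 16.7
tool_pos: [0.5113, 0.3037, 0.1466]
tool_rot: [0.001, 1.0, -0.0, 0.001]
contact_force: [3.8, -1.5, -0.7]
gripper_width: 0.195
```

Call:
{"op": "drive_tool", "data": {"commands": "0 0.23 -0.31 0 0;0 0.31 -0.23 0 0;0 0.35 -0.15 0 0;0 0.38 -0.05 0 0;0 0.38 0.05 0 0;0 0.35 0.15 0 0;0 0.31 0.23 0 0;0 0.23 0.31 0 0"}}

```text
time: 17.7
tool_pos: [0.5873, 0.3036, 0.1463]
tool_rot: [-0.001, 1.0, -0.0, 0.0]
contact_force: [-0.5, -0.9, -1.4]
gripper_width: 0.196
```

```bash
python3 chk.py t8.png; python3 - <<'E'
from m import *
t=cv2.imread('pics/t8.png');s=grab('scene','s8.png')
cv2.imwrite('pics/v8.png',np.hstack([cv2.resize(t[110:290,60:240],(400,400)),cv2.resize(s[90:370,345:545],(290,400))]))
E
```

```text
bowl [0.54429562 0.27816737] [-0.0603 -0.0248 -0.0004  0.0017  0.003 ]
pale blob 136.5 237.0 8.077847480773926 157.5 [0.49931316 0.31588858 0.023     ]
[0.58859597 0.3026977  0.14676948]
```

View pics/v8.png

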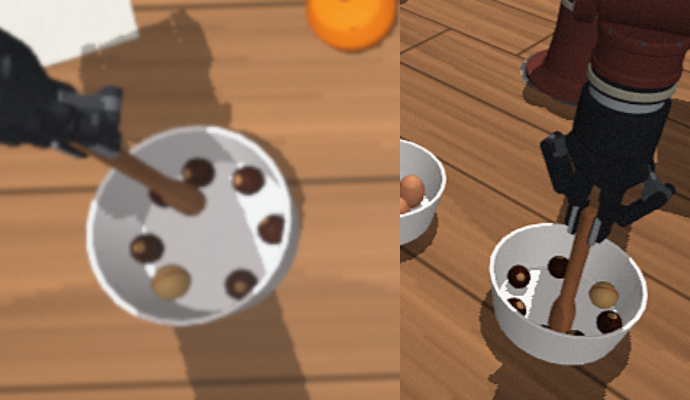

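All nuts are in the bowl, and the walnut is now at crop (170,282), about 55 mm from its start. The rounds are done. Now I come in to the middle, lift out and carry back.

Call:
{"op": "drive_tool", "data": {"commands": "0 -0.36 0.2 0 0;0 -0.36 0.2 0 0;0 -0.36 0.2 0 0;0 -0.36 0.2 0 0;0 0 0 -0.5 0;0 0 0 -1 0;0 0 0 -1 0;0 0 0 -0.95 0"}}

```text
time: 18.8
tool_pos: [0.5439, 0.2799, 0.2528]
tool_rot: [-0.001, 1.0, -0.0, 0.001]
contact_force: [0.9, -0.7, -0.8]
gripper_width: 0.196
```

Call:
{"op": "drive_tool", "data": {"commands": "0 0 0 0 0;0 0.1 0.5 0 0;0 0.1 1 0 0;0 0.1 1 0 0;0 0.1 1 0 0;0 0.1 1 0 0;0 0 1 0 0;0 0 1 0 0"}}

```text
time: 19.8
tool_pos: [0.5572, 0.0827, 0.2477]
tool_rot: [0.0, 1.0, -0.0, -0.002]
contact_force: [1.2, -0.7, -0.7]
gripper_width: 0.192
```

Call:
{"op": "drive_tool", "data": {"commands": "0 0 1 0 0;0 0 1 0 0;0 0 1 0 0;0 0 1 0 0;0 0 1 0 0;0 0 1 0 0;0 0 1 0 0;0 0 1 0 0"}}

```text
time: 20.8
tool_pos: [0.5568, -0.1569, 0.2477]
tool_rot: [-0.001, 1.0, -0.0, -0.002]
contact_force: [0.2, -0.8, -0.7]
gripper_width: 0.193
```

Call:
{"op": "drive_tool", "data": {"commands": "0 0 1 0 0;0 0 1 0 0;0 0 0.7 0 0;0 0 0.4 0 0;0 0 0 0 0;0 0 0 0 0;0 0 0 0 0;0 0 0 0 0"}}

```text
time: 21.8
tool_pos: [0.5583, -0.2478, 0.2503]
tool_rot: [0.0, 1.0, 0.0, 0.0]
contact_force: [-0.6, 0.1, -0.8]
gripper_width: 0.193
```

```bash
python3 - <<'E'
from m import *
c=manip.camera_params('top');t=grab('top','t9.png');s=grab('scene','s9.png');st=manip.state();print(st['tool_pos'],st['gripper_width'])
hs=cv2.cvtColor(t,cv2.COLOR_BGR2HSV); b=blob(cv2.inRange(hs,(100,80,30),(125,255,255)),(370,160,450,240))
p=np.array([ray(c,u,v,.06)[:2] for u,v in cv2.convexHull(b)[:,0]],np.float32); print('crock',cv2.minEnclosingCircle(p))
sc=manip.camera_params('scene')
print('foot pred',proj(c,[.5595,-.253,.121]),proj(sc,[.5595,-.253,.121]))
cv2.imwrite('pics/v9.png',np.hstack([cv2.resize(t[120:240,360:480],(400,400)),cv2.resize(s[60:210,190:310],(320,400))]))
E
```

```text
[ 0.55827037 -0.24802313  0.25021287] 0.19258900857235944
crock ((0.5575098991394043, -0.2410207986831665), 0.03703809157013893)
foot pred [np.float64(416.63054298748983), np.float64(188.475976454479)] [np.float64(254.67302981627938), np.float64(144.92648888231952)]
```

View pics/v9.png

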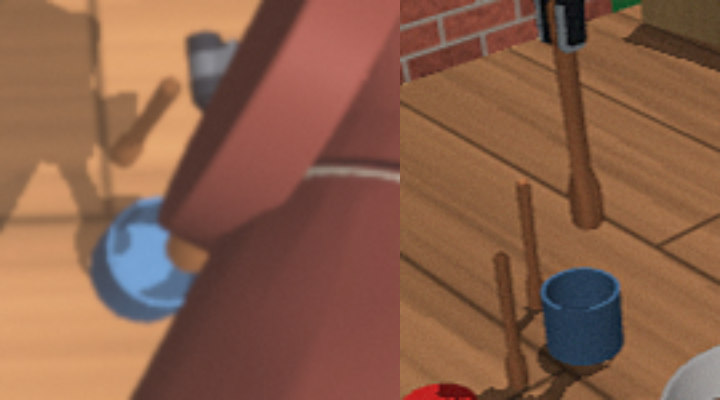

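The crock is unmoved, with its rim centre at about (258,168) in the scene picture. The foot at (260,143) sits a few mm to the left (+y), so I shift about 8 mm right and 2 mm ahead, then lower.

Call:
{"op": "drive_tool", "data": {"commands": "0 0.08 0.26 0 0;0 0 0 0.5 0;0 0 0 0.8 0;0 0 0 0.8 0;0 0 0 0.7 0;0 0 0 0.5 0;0 0 0 0.3 0;0 0 0 0 0"}}

```text
time: 22.9
tool_pos: [0.5604, -0.2561, 0.1416]
tool_rot: [-0.0, 1.0, -0.0, -0.0]
contact_force: [0.3, 0.8, -1.8]
gripper_width: 0.194
```

```bash
python3 - <<'E'
from m import *
s=grab('scene','s10.png');st=manip.state();print(st['tool_pos'],st['gripper_width'],st['contact_force'])
cv2.imwrite('pics/v10.png',cv2.resize(s[80:210,190:310],(480,520),interpolation=2))
E
```

```text
[ 0.56082704 -0.25633183  0.14245082] 0.19707449111872452 [ 0.19832584 -0.46393295 -0.6290785 ]
```

View pics/v10.png

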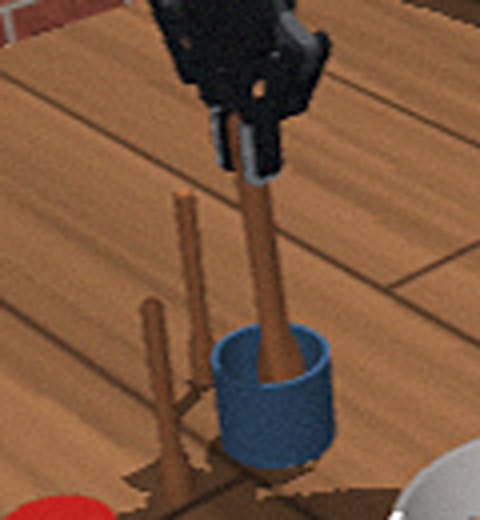

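Call:
{"op": "drive_tool", "data": {"commands": "0 0 0 0.07 0;0 0 0 0.06 0;0 0 0 0.05 0;0 0 0 0.04 0;0 0 0 0 0;0 0 0 0 0;0 0 0 0 0;0 0 0 0 0"}}

```text
time: 23.95
tool_pos: [0.5606, -0.2562, 0.1356]
tool_rot: [0.0, 1.0, -0.0, 0.0]
contact_force: [-0.4, -0.3, -1.1]
gripper_width: 0.196
```

Call:
{"op": "drive_tool", "data": {"commands": "0 0 0 0.05 0;0 0 0 0.04 0;0 0 0 0 0;0 0 0 0 0;0 0 0 0 0;0 0 0 0 0;0 0 0 0 0;0 0 0 0 0"}}

```text
time: 24.95
tool_pos: [0.5615, -0.2565, 0.135]
tool_rot: [0.001, 1.0, -0.0, 0.001]
contact_force: [-0.9, 0.2, 6.5]
gripper_width: 0.197
```

The foot is on the crock floor (6.5 N upward). Releasing.

Call:
{"op": "drive_tool", "data": {"commands": "24 0 0 0 0;30 0 0 0 0;36 0 0 0 0;50 0 0 0 0;70 0 0 0 0;85 0 0 0 0;85 0 0 0 0;85 0 0 0 0"}}

```text
time: 25.95
tool_pos: [0.5606, -0.2562, 0.1328]
tool_rot: [0.0, 1.0, -0.0, 0.0]
contact_force: [0.1, -0.6, -0.1]
gripper_width: 0.993
```

Call:
{"op": "drive_tool", "data": {"commands": "85 0 0 -0.3 0;85 0 0 -0.6 0;85 0 0 -0.8 0;85 0 0 -1 0;85 0 0 -1 0;85 0 0 -0.5 0;85 0 0 0 0;85 0 0 0 0"}}

```text
time: 26.95
tool_pos: [0.56, -0.2559, 0.2574]
tool_rot: [-0.001, 1.0, -0.0, -0.001]
contact_force: [-0.1, -0.3, -0.3]
gripper_width: 0.999
```

Call:
{"op": "drive_tool", "data": {"commands": "85 -0.8 0 0 0;85 -1 0 0 0;85 -1 0 0 0;85 -1 0 0 0;85 -1 0 0 0;85 -0.5 0 0 0;85 0 0 0 0;85 0 0 0 0"}}

```text
time: 27.95
tool_pos: [0.4021, -0.2561, 0.2585]
tool_rot: [-0.0, 1.0, 0.0, -0.0]
contact_force: [-0.1, 0.3, 0.1]
gripper_width: 0.992
```

```bash
python3 chk.py t11.png; python3 - <<'E'
from m import *
t=cv2.imread('pics/t11.png');s=grab('scene','s11.png');st=manip.state();print(st['time'],st['tool_pos'],st['contact_force'])
cv2.imwrite('pics/v11.png',np.vstack([t[140:270,60:500],s[80:370,110:550]]))
E
```

```text
bowl [0.54678134 0.28008295] [-0.0011 -0.0005 -0.0001  0.0003  0.0009]
pale blob 136.5 237.0 8.077847480773926 163.5 [0.49931316 0.31588858 0.023     ]
[ 0.4021324  -0.25609286  0.25854032]
28.05 [ 0.40216889 -0.25606824  0.25857001] [ 0.69796711 -0.8168376   0.30113554]
```

```bash
python3 - <<'E'
from m import *
from scipy.optimize import least_squares
def mt(a,b,x0,y0,x1,y1,p=14):
    r=cv2.matchTemplate(b[y0-p:y1+p,x0-p:x1+p],a[y0:y1,x0:x1],cv2.TM_CCOEFF_NORMED);_,v,_,l=cv2.minMaxLoc(r);return l[0]-p,l[1]-p,round(v,3)
A=[cv2.imread('pics/scene0.png'),cv2.imread('pics/top0.png')];B=[cv2.imread('pics/s11.png'),cv2.imread('pics/t11.png')]
ts=mt(A[0],B[0],244,106,262,135);tt=mt(A[1],B[1],420,166,442,186)
print('top of stick shift',ts,tt,'\ncrock',mt(A[0],B[0],240,158,277,199),mt(A[1],B[1],386,176,428,219))
c=manip.camera_params('top');sc=manip.camera_params('scene')
a=np.add((430.3,176.5),tt[:2]);b=np.add((252.8,112.4),ts[:2])
r=least_squares(lambda p:np.r_[np.subtract(proj(c,p),a),np.subtract(proj(sc,p),b)],[.56,-.25,.2]);print('stick top now',r.x,r.fun.round(1))
E
```

```text
top of stick shift (5, -7, 0.375) (5, 3, 0.877) 
crock (0, 0, 0.849) (1, 1, 0.672)
stick top now [ 0.54763645 -0.25437396  0.21735927] [-1.6  1.7 -3.  -1.1]
```

Call:
{"op": "drive_tool", "data": {"commands": "85 0 1 0 0;85 0 1 0 0;85 0 1 0 0;85 0 1 0 0;85 0 1 0 0;85 0 1 0 0;85 0 0 0 0;85 0 0 0 0"}}

```text
time: 29.05
tool_pos: [0.4019, -0.4357, 0.2584]
tool_rot: [-0.0, 1.0, 0.0, -0.0]
contact_force: [-0.1, 0.1, -0.6]
gripper_width: 0.994
```

```bash
python3 - <<'E'
from m import *
from scipy.optimize import least_squares
def mt(a,b,x0,y0,x1,y1,p=14):
    r=cv2.matchTemplate(b[y0-p:y1+p,x0-p:x1+p],a[y0:y1,x0:x1],cv2.TM_CCOEFF_NORMED);_,v,_,l=cv2.minMaxLoc(r);return l[0]-p,l[1]-p,round(v,3)
A=[cv2.imread('pics/scene0.png'),cv2.imread('pics/top0.png')];B=[grab('scene','s12.png'),grab('top','t12.png')]
ts=mt(A[0],B[0],246,107,261,125);tt=mt(A[1],B[1],420,166,442,186)
print('top of stick shift',ts,tt,'\nmid',mt(A[0],B[0],244,130,266,160),'crock',mt(A[0],B[0],240,158,277,199),mt(A[1],B[1],386,176,428,219))
c=manip.camera_params('top');sc=manip.camera_params('scene')
for z in(.07,.1,.15,.2): # stick centre columns in scene: brownish-dark run along rows
    p=[.556,-.259,z];u,v=np.round(proj(sc,p)).astype(int); row=B[0][v,u-14:u+15].astype(int); print(z,(u,v),row[:,2].tolist())
a=np.add((430.3,176.5),tt[:2]);print('top at z=.206:',ray(c,*a,.206))
E
```

```text
top of stick shift (-2, -3, 0.467) (14, -14, 0.687) 
mid (3, -3, 0.526) crock (0, 0, 0.712) (0, 1, 0.73)
0.07 (np.int64(256), np.int64(162)) [70, 68, 73, 66, 66, 73, 65, 45, 40, 39, 28, 29, 36, 29, 75, 111, 118, 118, 109, 101, 96, 65, 28, 28, 36, 62, 81, 136, 164]
0.1 (np.int64(255), np.int64(151)) [119, 139, 142, 146, 146, 141, 146, 144, 148, 144, 144, 144, 148, 149, 127, 107, 109, 110, 107, 96, 87, 73, 125, 140, 143, 147, 147, 147, 147]
0.15 (np.int64(253), np.int64(132)) [128, 150, 150, 155, 156, 161, 163, 167, 153, 135, 97, 78, 89, 124, 144, 118, 97, 103, 107, 102, 96, 85, 80, 123, 150, 149, 151, 146, 153]
0.2 (np.int64(251), np.int64(112)) [145, 146, 145, 144, 148, 144, 151, 145, 138, 129, 129, 125, 129, 131, 138, 121, 90, 92, 105, 111, 107, 103, 88, 76, 118, 145, 151, 144, 151]
top at z=.206: [ 0.58225401 -0.27920548  0.206     ]
```

The numeric checks agree that the stick is upright in the crock, about 8 mm off its centre, and that the bowl and crock are undisturbed. Handing in.

```bash
python3 -c "
from plant import manip
print(manip.job_done())"
```

```text
the job is handed in; nothing more can be done
None
```

I took the thick stick from the blue crock and stirred about three clockwise rounds in the chestnut bowl. The rounds spiralled out to about 44 mm radius, with the foot about 11 mm above the floor. I then stood the stick back in the crock, let go and moved the arm clear. The job was handed in at about 29 s.

**Last checks:**
- **Walnut:** it is still in the bowl, about 55 mm from where it first lay.
- **Bowl:** it moved about 4 mm, and the rim fits its level circle to about 1 mm.
- **Crock:** its position is unchanged to within about 1 pixel.
- **Stick:** it is nearly upright in the crock by the pixel columns in the scene view, roughly 8 mm off the crock's centre. The foot met the crock floor with 6.5 N before release.

**What failed or disagreed:**
- **No final picture viewed:** the last picture was refused by the 12-picture limit, so the final state rests on numeric image checks only.
- **Template matching:** matching the stick top against the first pictures was unreliable (scores 0.38–0.88, shifts that disagree). I used the pixel columns instead and did not measure the stick's final height from the images.
- **Fingertip height:** in the pictures the open fingertips sat about 33 mm higher than the stated tool geometry. I set the grasp height from the pictures, and it held throughout.
- **Bowl fits while stirring:** these were partly spoilt by the arm hiding the rim.

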